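# Unmould the jaggery bars into the degchi and cover it

### The arm

A 7-joint arm with a two-finger parallel gripper is mounted at the origin on the work surface. World frame = base frame: x ahead of the robot, y to its left, z up, the work surface at z = 0. Lengths are in m, angles in rad, forces in N, time in s.
With the tool pointing down it reaches from about 0.4 to 0.85 m from the base axis. Payload 10.4 kg.
Tool frame: the origin (TCP) lies between the finger pads; the fingertips stand 19 mm ahead of it and the grasp point (between the pads) is the TCP (manip.tips_ahead is the distance from the TCP to the fingertips, in m); z points along the fingers, y is the line along which they close (so a half turn about z gives the same grasp; the last joint's range is limited). The gripper opens to 85 mm and grips with 20 to 120 N. Pads are 22 mm wide; open, the fingers measure 114 mm over their backs; the gripper's body (76 mm by 85 mm) begins 54 mm behind the grasp point. The pads swing forward as they close: fully open they stand 13 mm farther back than shut.
Start: joints at [1.159, 0.332, -0.065, 1.46, 0.022, 1.35, -0.088], TCP at [0.237, -0.578, 0.25] pointing down, gripper open.
Joint ranges: [-2.6, 2.6], [-0.5, 2.12], [-1.47, 1.34], [0.16, 2.42], [-1.27, 4.41], [0.06, 2.06], [-2.6, 2.6]. Speed limits (rad/s): [2.22, 2.22, 2.79, 2.79, 3.14, 3.14, 3.14].

### API

Orientations are given as a unit quaternion [x, y, z, w].
In Python, from workcell import manip, viewer gives the robot as it stands.
- The arm moves only by the tool arm_command, never from a script. Its argument "series" is text: rows parted by semicolons, each of 5 numbers parted by spaces: the closure, from 0 (fully open) to 1 (shut), then the shift along the tool's x, y, z normalised to -1 to 1, where 1 is 0.4 m, then the turn about the tool's z normalised to -1 to 1, where 1 is 180 degrees. In form: jaw tx ty tz spin; .... A call has exactly 10 rows; each row shifts and turns the commanded pose from where the row before left it, along the tool's axes as they then stand; what a row does not reach is not made up. A row lasts 1/8 s, in which the tool goes at most 62.5 mm and 10.7 degrees, less where a joint would pass 70% of its speed; a pose out of reach is approached as far as the arm can. A call with a number of a shift or a turn outside -1 to 1 is refused whole. A call with a gripper value outside its range is refused whole. The fingers move at their own pace and stop on an object; "newtons" is the grip in N (left out, the last holds). Time passes only in rows, so rows that do not move let the fingers close, or fill a call up. It gives the time, the measured TCP pose, the force, the opening and the grip force at its end, in the units of the state.
- manip.get_obs(): the state, without advancing time (a new reading comes with each control period).
- viewer.camera(name): name is "scene" or "top" or "wrist"; returns a dict with "pixels" (400x640x3 uint8, red, green, blue), "intrinsics" (3x3 intrinsics, pixels), "D" ([k1, k2, p1, p2, k3] as OpenCV has them; the pictures are not rectified), "extrinsics" (4x4, takes a point from world to camera coordinates). Camera axes: x right, y up, looking along -z (the intrinsics and any distortion apply to the point x, -y, -z); pixel columns grow to the right and rows downward; lengths in m; the calibration is good to about 2 mm. A picture is of the moment at which its call begins. There is no depth.
- manip.hand_in(): hands the job in; it is judged then, once.
The state is a dict: "clock": time; "joint_pos": joint angles; "joint_velocities": joint speeds; "tau": joint torques, N m; "position": TCP position; "ee_rot": TCP orientation; "ft_force": force on the tool from outside, world axes, zero at the start; "torque": the same for the moment, N m; "grip_width": opening from 0.0 (shut) to 1.0 (fully open); "grasp_force": force on a finger pad.
Only numpy, scipy, OpenCV 4.12 (cv2) and the standard library are available. Lean on these libraries where they do the work, as an engineer would, in place of code of your own. Each camera call takes 0.05 s, during which the arm holds its last target. There are 200 camera calls.

### The job

Take the lid off the degchi, lift every jaggery bar that is in the mould out of its cavity and put it in the degchi, and then put the lid back so that it sits fully home and level on the rim. Bars or lid that get dropped or knocked aside on the way are to be picked up again; leave the other things on the table where they are.

Things in the scene. Friction and masses are not known exactly. Their poses are not given: they have to be found in the camera images.
- mould: Fixed aluminium casting mould, 200 (its x) x 184 (its y) x 40 mm high, origin at the centre of its underside. Six open rectangular cavities in its top, 82 (x) x 38 (y) mm and 16 mm deep, centred at x = -50 or +50 and y = -62, 0 or +62 mm; some may be empty.
- degchi: Round straight-sided aluminium cooking pot (degchi), loose, 1.1 kg, 218 mm across outside, 105 mm high, wall 4 mm, inner floor 5 mm above its underside; inside radius 105 mm. Origin at the centre of its underside, z up. The lid is on it at the start.
- degchi_rim (a point): Centre of the pot's mouth, level with the top of its rim (105 mm above the pot's origin).
- lid: Round steel lid, 0.45 kg: plate 228 mm across at z = 8 to 12 mm, under it a tapered plug 8 mm deep (184 mm across at the bottom, 202 at the top) that drops inside the rim. Origin: centre of the plug's underside, z up. Bar handle over the centre, along the lid's x: 90 mm long, 18 wide (y), 14 thick, at z = 35 to 49 mm, on posts at x = -36 and +36 mm, free below.
- lid_seat (a point): Centre of the underside of the lid's plate, 8 mm above the lid's origin; it coincides with degchi_rim when the lid is fully seated.
- bar0: A set, hard bar of jaggery (dark brown), 78 (x) x 34 (y) x 36 (z) mm, 0.13 kg, origin at the centre of its volume. It starts in a cavity of the mould with its upper 20 mm standing out. May be absent.
- bar1: Another bar like bar0; may be absent.
- bar2: Another bar like bar0; may be absent.
- bar3: Another bar like bar0; may be absent.
- bar4: Another bar like bar0; may be absent.
- bar5: Another bar like bar0; may be absent.
- tongs: Bystander: steel chimta tongs lying flat, 260 mm long (x), 8 mm high.
- jar: Bystander: glass jar with twist cap, 72 mm across, 100 mm high; origin under its centre.
- thali: Bystander: empty steel plate, 140 mm across, 22 mm high.
- tumbler: Bystander: steel tumbler, 72 mm across, 90 mm high.
- rolling_pin: Bystander: wooden rolling pin along its x, 340 mm long, 42 mm thick.
- canister: Bystander: aluminium canister, 120 mm across, 170 mm high.
There are look-alikes about, which are no part of the job. What is shaped like the bar5 but white is not meant. What is shaped like the bar1 but yellow is not meant.

How it is judged:
On the way, in this order (a step that is already met when the one before it is completed fails the run):
1. the lid is off the degchi (distance between lid_seat and degchi_rim above 0.12 m), for 0.2 s.
2. all the bars lie in the degchi (horizontal distance between each of bar0, bar1, bar2, bar3, bar4, bar5 and degchi below 0.1 m and z of bar0 in the frame of degchi between 0.01 and 0.1 m and z of bar1 in the frame of degchi between 0.01 and 0.1 m and z of bar2 in the frame of degchi between 0.01 and 0.1 m and z of bar3 in the frame of degchi between 0.01 and 0.1 m and z of bar4 in the frame of degchi between 0.01 and 0.1 m and z of bar5 in the frame of degchi between 0.01 and 0.1 m), for 0.2 s.
At the end, for the whole second after the job is handed in: Every bar present lies in the degchi (centre within 100 mm of the pot's axis and below 100 mm over its underside); the lid's seat is within 4 mm in height and 8 mm sideways of the rim's centre, lid and pot level to 0.05 rad; everything at rest (20 mm/s) and let go (all of step 2 and horizontal distance between lid_seat and degchi_rim below 0.008 m and z of lid_seat in the frame of degchi_rim between -0.004 and 0.004 m and angle between each of lid, degchi's own z axis and vertical below 0.05 rad and linear speed of each of bar0, bar1, bar2, bar3, bar4, bar5, lid, degchi below 0.02 m/s); the robot touches nothing.
It fails at once if one of the bystanders (tongs, jar, thali, tumbler, rolling pin, canister) is pushed more than 60 mm from its place (distance of any of tongs, jar, thali, tumbler, rolling_pin, canister from where it was at the start of the episode above 0.06 m).
Of bar0, bar1, bar2, bar3, bar4, bar5 only 4 to 6 are there at a start; the rules pass over those that are not, and their reading is None.
At some moment in a run one of lid, bar0, bar1, bar2, bar3, bar4, bar5 may be knocked a few centimetres aside while the robot is not near it.
Once in a run the grip may slacken for a moment while it holds something.
It also fails if it takes over 210 s, if anything falls off the work surface, if the arm or the gripper's body presses on something with over 40 N, if the wrist force passes 120 N, or if a joint passes its speed limit or range.

## Working session

There is one attempt and no reset: what is moved stays moved. The work goes in short steps, Python scripts to look and compute and a tool call to move; the robot and the scene stay as the last step left them, time stands still between calls to the robot, and variables do not carry over. Pictures are saved under pics/ and viewed, at most 14 in all, crops included, and the job is handed in when it is done.

Besides the shell and the picture viewer there is one more tool, called after ">>>" by a JSON object that holds its "name" and its "arguments", one argument or row to a line. arm_command: Moves the arm, as the interface text tells. Scaled input: -1 to 1 covers 0.4 m each way for a shift and 180 degrees each way for a turn. Its arguments: {"type":"object","properties":{"series":{"type":"string"},"newtons":{"type":"number"}},"required":["series"]}

```bash
mkdir -p pics; ls
cat > h.py <<'E'
import numpy as np,cv2
from scipy.spatial.transform import Rotation as R
from workcell import manip,viewer
def shot(name,fn):
    c=viewer.camera(name); cv2.imwrite('pics/'+fn+'.png',cv2.cvtColor(c['pixels'],cv2.COLOR_RGB2BGR))
    np.savez('pics/'+fn+'.npz',**{k:np.array(c[k]) for k in('pixels','intrinsics','D','extrinsics')}); return c
def load(fn): return dict(np.load('pics/'+fn+'.npz'))
F=np.diag([1,-1,-1.])
def pix2w(c,uv,z):
    uv=np.array(uv,float).reshape(-1,1,2)
    n=cv2.undistortPoints(uv,c['intrinsics'],c['D']).reshape(-1,2)
    E=c['extrinsics'];d=(F@np.c_[n,np.ones(len(n))].T); Rm=E[:3,:3];o=-Rm.T@E[:3,3]
    d=(Rm.T@d).T; return o+d*((np.array(z)-o[2])/d[:,2])[:,None]
def w2pix(c,P):
    E=c['extrinsics'];q=(F@(E[:3,:3]@np.array(P,float).reshape(-1,3).T+E[:3,3:4])).T
    return cv2.projectPoints(q.reshape(-1,1,3),np.zeros(3),np.zeros(3),c['intrinsics'],c['D'])[0].reshape(-1,2)
def st():
    o=manip.get_obs(); r=R.from_quat(o['ee_rot'])
    print('t',round(o['clock'],2),'p',np.round(o['position'],4),'R',np.round(r.as_matrix(),3).tolist(),'j',np.round(o['joint_pos'],2),'F',np.round(o['ft_force'],1),'w',round(o['grip_width'],3),'g',o['grasp_force']); return o,r
E
python3 - <<'E'
from h import *
st()
for n in('scene','top'):
    c=shot(n,n+'0'); E=c['extrinsics'];print(n,np.round(-E[:3,:3].T@E[:3,3],3),np.round(-E[2,:3],3),c['D'])
E
```

```text
pics
t 0.0 p [ 0.2368 -0.578   0.2495] R [[0.925, 0.379, -0.001], [0.379, -0.925, 0.001], [-0.0, -0.001, -1.0]] j [ 1.16  0.33 -0.06  1.46  0.02  1.35 -0.09] F [ 0.3 -0.1 -1.4] w 0.999 g 0.0
scene [1.128 1.103 1.015] [-0.367 -0.713 -0.597] [-0.12428084  0.          0.          0.          0.        ]
top [ 0.429 -0.004  1.521] [ 0.079  0.016 -0.997] [-0.09371635  0.          0.          0.          0.        ]
```

View pics/scene0.png

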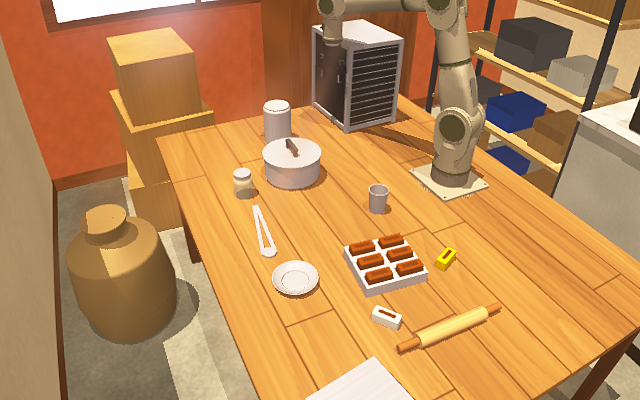

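View pics/top0.png

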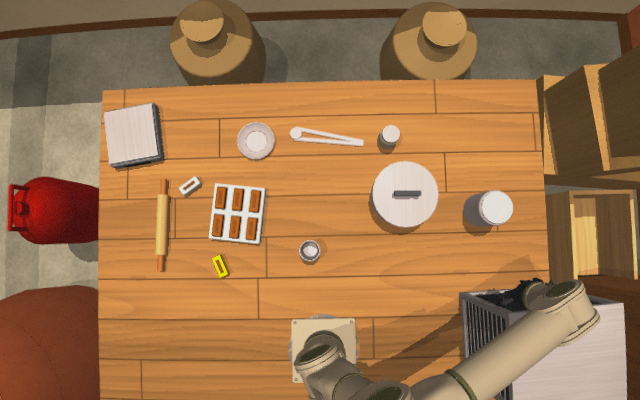

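The top view shows the mould at about (237,213) with brown bars in its cavities. The degchi with its lid is at (405,194), the white look-alike at (190,186), the yellow one at (220,266) and the tumbler at (310,251). I'll confirm the bars in one enlarged crop and measure by segmentation.

Run:
```python
from h import *
c=load('top0');im=c['pixels'];b=cv2.cvtColor(im,cv2.COLOR_RGB2BGR)
a=cv2.resize(b[160:280,150:280],None,fx=4,fy=4,interpolation=cv2.INTER_CUBIC)[:480,:]
l=cv2.resize(b[154:234,365:445],None,fx=3.5,fy=3.5,interpolation=cv2.INTER_CUBIC)
o=np.zeros((480,520+280,3),np.uint8);o[:,:520]=a;o[:280,520:]=l;cv2.imwrite('pics/crop1.png',o)
hsv=cv2.cvtColor(im,cv2.COLOR_RGB2HSV)
m=((hsv[...,1]>150)&(hsv[...,2]<190)&(hsv[...,0]<14)).astype(np.uint8)
m[:180]=0;m[250:]=0;m[:,:205]=0;m[:,272:]=0
n,lab,s,ce=cv2.connectedComponentsWithStats(m)
for i in range(1,n):
    if s[i,4]>40:print(s[i],ce[i])
g=((hsv[...,1]<60)&(hsv[...,2]>120)).astype(np.uint8)
n,lab,s,ce=cv2.connectedComponentsWithStats(g)
for i in range(1,n):
    if s[i,4]>300:
        k=(lab==i).astype(np.uint8);ct=max(cv2.findContours(k,0,1)[0],key=cv2.contourArea)
        print(s[i],ce[i],cv2.minAreaRect(ct))
```

```text
[215 187  12  21 125] [220.584 197.536]
[232 189  12  21 128] [237.7421875 199.265625 ]
[249 190  12  22 139] [254.61870504 201.26618705]
[213 215  11  21 114] [217.90350877 224.61403509]
[229 217  12  21 119] [234.42016807 227.36134454]
[246 218  11  22 126] [251.27777778 228.8015873 ]
[ 104  103   55   63 2656] [130.45105422 134.02635542] ((131.13845825195312, 134.1077117919922), (57.55211639404297, 51.10231018066406), 82.87498474121094)
[ 238  123   36   36 1038] [255.40751445 140.26878613] ((255.5, 140.5), (35.0, 35.0), 90.0)
[290 127  73  19 571] [323.43432574 137.26795096] ((326.1669616699219, 136.07974243164062), (72.94213104248047, 13.38427448272705), 4.969740867614746)
[ 372  162   66   65 3252] [404.52429274 193.96463715] ((404.5, 194.0), (64.0, 65.0), 90.0)
[ 209  183   57   61 1468] [237.66348774 213.49250681] ((236.6524200439453, 213.12806701660156), (51.01936340332031, 55.98878479003906), 6.340191841125488)
[479 191  34  34 948] [495.15295359 207.20147679] ((495.5, 207.5), (33.0, 33.0), 90.0)
[ 512  303  115   97 6790] [582.04418262 364.71575847] ((569.0, 351.0), (96.0, 114.0), 90.0)
```

View pics/crop1.png

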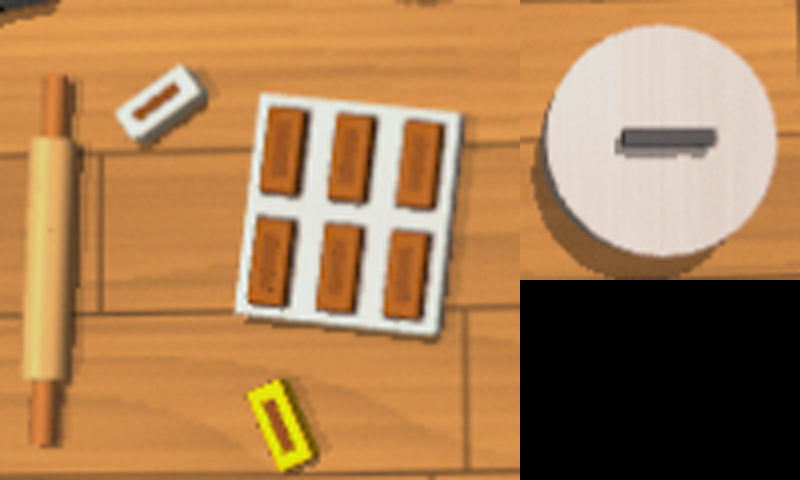

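Six cavities hold brown bars (220,197), (238,199), (255,201), (218,225), (234,227) and (251,229). The white (190,186) and yellow (220,266) blocks outside the mould are the look-alikes. The lid handle lies along image-x at about (406,194).

Run:
```python
from h import *
c=load('top0');im=c['pixels']
px=[[220.6,197.5],[237.7,199.3],[254.6,201.3],[217.9,224.6],[234.4,227.4],[251.3,228.8]]
P=pix2w(c,np.array(px),.06);print(np.round(P,4))
# mould model fit to bars (x=+50 row first, y=+62,0,-62)
M=np.array([[50,62],[50,0],[50,-62],[-50,62],[-50,0],[-50,-62]])/1000
A=M-M.mean(0);B=P[:,:2]-P[:,:2].mean(0);H=A.T@B;th=np.arctan2(H[0,1]-H[1,0],H[0,0]+H[1,1])
Rm=np.array([[np.cos(th),-np.sin(th)],[np.sin(th),np.cos(th)]]);fit=M@Rm.T+P[:,:2].mean(0)
print('mould',P[:,:2].mean(0),th,'res mm',np.round((fit-P[:,:2])*1e3,1));print(fit)
hsv=cv2.cvtColor(im,cv2.COLOR_RGB2HSV)
g=((hsv[...,1]<60)&(hsv[...,2]>120)).astype(np.uint8);n,lab,s,ce=cv2.connectedComponentsWithStats(g)
k=(lab==lab[175,405]).astype(np.uint8);ct=max(cv2.findContours(k,0,1)[0],key=cv2.contourArea).reshape(-1,2)
W=pix2w(c,ct.astype(float),.109);print('lid',W.min(0),W.max(0),(W.min(0)+W.max(0))/2, cv2.minEnclosingCircle(W[:,:2].astype(np.float32)))
hm=((hsv[...,2]<110)&(np.hypot(*(np.indices(lab.shape)-np.array([194,405])[:,None,None]))<25)).astype(np.uint8)
y,x=np.nonzero(hm);Q=pix2w(c,np.c_[x,y].astype(float),.146)[:,:2];print('handle',len(x),Q.mean(0),Q.min(0),Q.max(0));w,v=np.linalg.eigh(np.cov(Q.T));print(v[:,1],np.sqrt(w*12))
print('free spot',pix2w(c,[[318,188]],.01),'tumbler',pix2w(c,[[310,250]],.09), 'tongs',pix2w(c,[[290,133],[363,144]],.0), 'canister',pix2w(c,[[495,207]],.17),'jar',pix2w(c,[[391,131]],.1))
print(manip.tips_ahead)
```

```text
[[0.5562 0.3563 0.06  ]
 [0.5484 0.2945 0.06  ]
 [0.5399 0.2338 0.06  ]
 [0.4595 0.3665 0.06  ]
 [0.4485 0.3071 0.06  ]
 [0.4424 0.2466 0.06  ]]
mould [0.4991689 0.3007836] -0.12871481019195682 res mm [[ 0.5 -0.5]
 [ 0.3 -0.1]
 [ 0.9 -0.9]
 [-2.   2.2]
 [ 1.1  0.1]
 [-0.8 -0.9]]
[[0.55671359 0.35585273]
 [0.54875529 0.29436561]
 [0.54079698 0.2328785 ]
 [0.45754082 0.3686887 ]
 [0.44958252 0.30720158]
 [0.44162422 0.24571447]]
lid [ 0.43997273 -0.40319976  0.109     ] [ 0.66152979 -0.1777508   0.109     ] [ 0.55075126 -0.29047528  0.109     ] ((0.5508207082748413, -0.2910730242729187), 0.11446250230073929)
handle 130 [ 0.54993851 -0.28997569] [ 0.54237287 -0.33476295] [ 0.55755763 -0.24705396]
[0.01753604 0.99984623] [0.01638872 0.0878813 ]
free spot [[0.58763865 0.00738831 0.01      ]] tumbler [[0.36513119 0.03892913 0.09      ]] tongs [[ 0.79867542  0.10809693  0.        ]
 [ 0.75018951 -0.16415429  0.        ]] canister [[ 0.49501334 -0.57865097  0.17      ]] jar [[ 0.77335423 -0.25339835  0.1       ]]
0.019
```

>>> {"name": "arm_command", "arguments": {
  "series": "0 .1 -.037 0 0;0 .1 -.037 0 0;0 .1 -.037 0 0;0 .1 -.037 0 0;0 .1 -.037 0 0;0 .1 -.037 0 0;0 .1 -.037 0 0;0 .1 -.037 0 0;0 .1 -.037 0 0;0 .1 -.037 0 0",
  "newtons": 60
}}

```text
clock: 1.35
position: [0.5517, -0.2888, 0.2499]
ee_rot: [0.981, 0.193, -0.0, -0.0]
ft_force: [0.6, -0.3, 0.4]
grip_width: 1.001
grasp_force: 0.0
```

>>> {"name": "arm_command", "arguments": {
  "series": "0 0 0 0 -.046;0 0 0 0 -.046;0 0 0 0 -.046;0 0 0 0 -.046;0 0 0 0 -.046;0 0 0 0 -.046;0 0 0 0 -.046;0 0 0 0 -.046;0 0 0 0 0;0 0 0 0 0"
}}

```text
clock: 2.6
position: [0.5509, -0.2898, 0.2501]
ee_rot: [0.717, 0.697, -0.0, -0.0]
ft_force: [-0.9, 0.4, 0.7]
grip_width: 1.003
grasp_force: 0.0
```

```bash
cat >> h.py <<'E'
def to(x,y,z,yaw=None,o=None):
    "print total shift in tool axes (units of .4 m) and spin (units of 180 deg, tool z) to a target"
    o=o or manip.get_obs(); m=R.from_quat(o['ee_rot']).as_matrix(); d=m.T@(np.array([x,y,z])-o['position'])/.4
    w=np.degrees(np.arctan2(m[1,0],m[0,0]))
    print('t %.1f'%o['clock'],'pos',np.round(o['position'],4),'yaw %.2f'%w,'shift',np.round(d,4),'F',np.round(o['ft_force'],1),'grip',round(o['grip_width'],3),np.round(o['grasp_force'],1),'j7',round(o['joint_pos'][6],2), '' if yaw is None else 'spin %.4f'%(-((yaw-w+180)%360-180)/180))
E
python3 - <<'E'
from h import *
to(.5505,-.2902,.139,89)
shot('wrist','w1')
E
```

```text
t 2.6 pos [ 0.5509 -0.2898  0.2501] yaw 88.33 shift [-0.0011 -0.0008  0.2777] F [-0.9  0.4  0.7] grip 1.003 0.0 j7 0.27 spin -0.0037
```

View pics/w1.png

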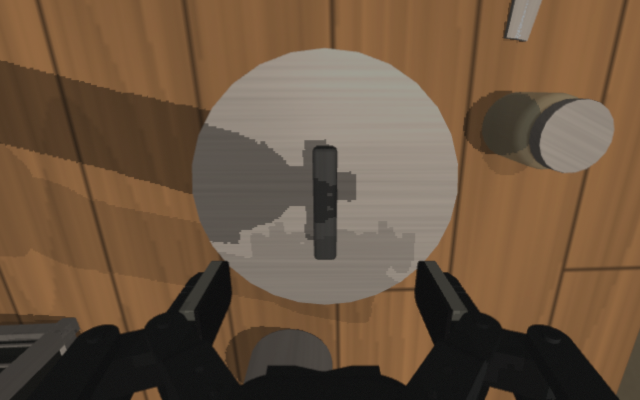

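The wrist view shows the handle centred at (325,203), upright and midway between the fingers at x≈220 and 425. I'll descend and grip.

>>> {"name": "arm_command", "arguments": {
  "series": "0 0 0 .04 0;0 0 0 .04 0;0 0 0 .04 0;0 0 0 .04 0;0 0 0 .04 0;0 0 0 .04 0;0 0 0 .037 0;0 0 0 0 0;1 0 0 0 0;1 0 0 0 0",
  "newtons": 80
}}

```text
clock: 3.9
position: [0.5514, -0.2899, 0.1403]
ee_rot: [0.716, 0.698, 0.0, 0.001]
ft_force: [-0.7, 0.1, 0.1]
grip_width: 0.603
grasp_force: 0.0
```

>>> {"name": "arm_command", "arguments": {
  "series": "1 0 0 0 0;1 0 0 0 0;1 0 0 0 0;1 0 0 0 0;1 0 0 -.02 0;1 0 0 -.02 0;1 0 0 -.04 0;1 0 0 -.04 0;1 0 0 -.04 0;1 0 0 -.04 0"
}}

```text
clock: 5.15
position: [0.5511, -0.2898, 0.2209]
ee_rot: [0.716, 0.698, 0.0, 0.0]
ft_force: [0.1, -1.0, -5.0]
grip_width: 0.19
grasp_force: 78.5
```

Run:
```python
from h import *
to(.57,.02,.21,89)
```

```text
t 5.2 pos [ 0.5511 -0.2898  0.2209] yaw 88.52 shift [0.7755 0.0273 0.027 ] F [ 0.1 -1.  -5. ] grip 0.19 78.5 j7 0.27 spin -0.0027
```

>>> {"name": "arm_command", "arguments": {
  "series": "1 .078 .003 0 0;1 .078 .003 0 0;1 .078 .003 0 0;1 .078 .003 0 0;1 .078 .003 0 0;1 .078 .003 0 0;1 .078 .003 0 0;1 .078 .003 0 0;1 .078 .003 0 0;1 .074 0 0 0"
}}

```text
clock: 6.4
position: [0.5699, 0.0214, 0.2203]
ee_rot: [0.716, 0.698, 0.0, 0.0]
ft_force: [0.4, 0.6, -3.9]
grip_width: 0.188
grasp_force: 82.8
```

>>> {"name": "arm_command", "arguments": {
  "series": "1 0 0 .06 0;1 0 0 .06 0;1 0 0 .06 0;1 0 0 .06 0;1 0 0 .06 0;1 0 0 .05 0;1 0 0 .04 0;1 0 0 .02 0;1 0 0 .015 0;1 0 0 0 0"
}}

```text
clock: 7.65
position: [0.5699, 0.0202, 0.0495]
ee_rot: [0.716, 0.698, -0.0, 0.0]
ft_force: [1.0, -1.3, -4.6]
grip_width: 0.194
grasp_force: 82.9
```

Run:
```python
from h import *
to(.57,.02,.0435,89)
```

```text
t 7.7 pos [0.5699 0.0202 0.0495] yaw 88.52 shift [-0.0006  0.0003  0.015 ] F [ 1.  -1.3 -4.6] grip 0.194 82.9 j7 -0.37 spin -0.0027
```

>>> {"name": "arm_command", "arguments": {
  "series": "1 0 0 .007 0;1 0 0 .007 0;1 0 0 0 0;0 0 0 0 0;0 0 0 0 0;0 0 0 0 0;0 0 0 -.04 0;0 0 0 -.1 0;0 0 0 -.1 0;0 0 0 -.1 0"
}}

```text
clock: 8.9
position: [0.5699, 0.0204, 0.1826]
ee_rot: [0.716, 0.698, 0.0, 0.0]
ft_force: [1.0, -0.1, 0.8]
grip_width: 1.0
grasp_force: 0.0
```

Run:
```python
from h import *
c=shot('top','top1')
to(.5408,.2329,.062,172.6)
hsv=cv2.cvtColor(c['pixels'],cv2.COLOR_RGB2HSV)
g=c['pixels'];
```

```text
t 8.9 pos [0.5722 0.021  0.1881] yaw 88.55 shift [ 0.5276 -0.0944  0.3146] F [1.6 0.4 5.2] grip 0.997 0.0 j7 -0.29 spin -0.4670
```

View pics/top1.png

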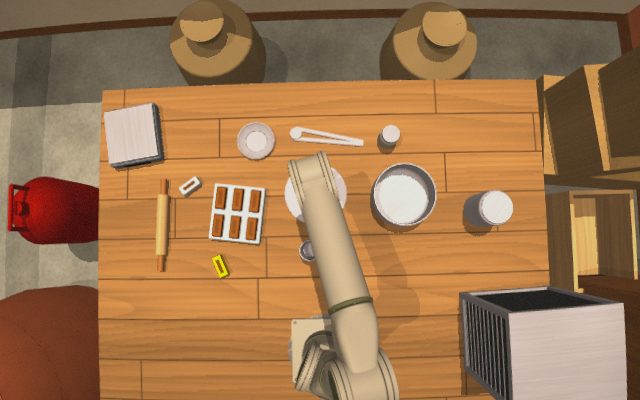

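The lid rests on the table at about (318,190). The pot is open and empty at (404,195), and the mould is unchanged.

>>> {"name": "arm_command", "arguments": {
  "series": ".45 .066 -.012 0 0;.45 .066 -.012 0 0;.45 .066 -.012 0 0;.45 .066 -.012 0 0;.45 .066 -.012 0 0;.45 .066 -.012 0 0;.45 .066 -.012 0 0;.45 .066 -.01 0 0;.45 0 0 0 0;.45 0 0 0 0"
}}

```text
clock: 10.2
position: [0.538, 0.2317, 0.1804]
ee_rot: [0.716, 0.698, 0.0, 0.0]
ft_force: [-0.3, -0.0, -0.3]
grip_width: 0.55
grasp_force: 0.0
```

>>> {"name": "arm_command", "arguments": {
  "series": ".45 0 0 0 -.047;.45 0 0 0 -.047;.45 0 0 0 -.047;.45 0 0 0 -.047;.45 0 0 0 -.047;.45 0 0 0 -.047;.45 0 0 0 -.047;.45 0 0 0 -.047;.45 0 0 0 -.047;.45 0 0 0 -.044"
}}

```text
clock: 11.45
position: [0.5382, 0.2308, 0.1801]
ee_rot: [0.063, 0.998, -0.0, 0.0]
ft_force: [0.3, 0.1, -0.8]
grip_width: 0.551
grasp_force: 0.0
```

Run:
```python
from h import *
to(.5408,.2329,.063,172.6)
c=shot('wrist','w2')
c=load('top1');im=c['pixels'];hsv=cv2.cvtColor(im,cv2.COLOR_RGB2HSV)
k=(hsv[...,1]<70).astype(np.uint8);k[:,:370]=0;k[:,440:]=0;k[:155]=0;k[235:]=0
n,lab,s,ce=cv2.connectedComponentsWithStats(k);i=1+s[1:,4].argmax()
ct=max(cv2.findContours((lab==i).astype(np.uint8),0,1)[0],key=cv2.contourArea).reshape(-1,2)
W=pix2w(c,ct.astype(float),.105);print('pot',(W.min(0)+W.max(0))/2,W.max(0)-W.min(0),cv2.minEnclosingCircle(W[:,:2].astype(np.float32)))
```

```text
t 11.4 pos [0.5382 0.2308 0.1801] yaw 172.73 shift [-0.0055  0.0063  0.2926] F [ 0.3  0.1 -0.8] grip 0.551 0.0 j7 0.68 spin 0.0007
pot [ 0.55097933 -0.28750137  0.105     ] [2.15272884e-01 2.26046648e-01 2.22044605e-16] ((0.5475950241088867, -0.2870919108390808), 0.11376591771841049)
```

View pics/w2.png

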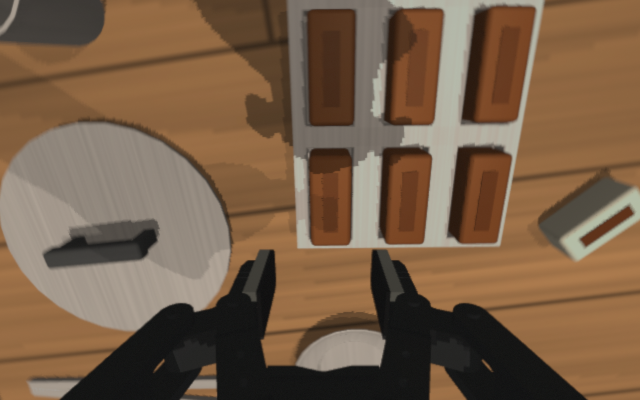

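The wrist view shows all six bars: near row at about (331,197), (407,195), (482,195), far row at about (332,67), (415,67), (500,65). I'll refine the mould pose from it.

Run:
```python
from h import *
c=load('w2');px=[[331,197],[407,195],[482,195],[332,67],[415,67],[500,65]]
P=pix2w(c,px,.06);print(np.round(P,4))
# mould near-edge corners at z=.04
print(np.round(pix2w(c,[[299,248],[500,246]],.04),4))
M=np.array([[50,-62],[50,0],[50,62],[-50,-62],[-50,0],[-50,62]])/1000
A=M;B=P[:,:2]-P[:,:2].mean(0);H=A.T@B;th=np.arctan2(H[0,1]-H[1,0],H[0,0]+H[1,1])
Rm=np.array([[np.cos(th),-np.sin(th)],[np.sin(th),np.cos(th)]]);fit=M@Rm.T+P[:,:2].mean(0);print(P[:,:2].mean(0),np.degrees(th));print((fit-P[:,:2])*1e3)
```

```text
[[0.5384 0.2372 0.06  ]
 [0.5443 0.2971 0.06  ]
 [0.5518 0.3562 0.06  ]
 [0.4432 0.2491 0.06  ]
 [0.4505 0.3067 0.06  ]
 [0.4565 0.3659 0.06  ]]
[[0.5901 0.2023 0.04  ]
 [0.6111 0.3836 0.04  ]]
[0.49744045 0.30202344] -6.360226211718993
[[ 1.86030078 -2.28827838]
 [ 2.8374945  -0.57308628]
 [ 2.22976546  1.90970835]
 [-2.3682304  -3.19738013]
 [-2.72476785  0.84501565]
 [-1.83456249  3.30402079]]
```

>>> {"name": "arm_command", "arguments": {
  "series": ".45 -.004 .008 .04 0;.45 0 0 .05 0;.45 0 0 .05 0;.45 0 0 .05 0;.45 0 0 .04 0;.45 0 0 .03 0;.45 0 0 .03 0;.45 0 0 0 0;.7 0 0 0 0;.8 0 0 0 0",
  "newtons": 50
}}

```text
clock: 12.75
position: [0.5401, 0.2355, 0.0645]
ee_rot: [0.065, 0.998, 0.0, 0.0]
ft_force: [-0.6, -0.6, 2.5]
grip_width: 0.383
grasp_force: 50.6
```

>>> {"name": "arm_command", "arguments": {
  "series": "1 0 0 0 0;1 0 0 0 0;1 0 0 0 0;1 0 0 -.01 0;1 0 0 -.02 0;1 0 0 -.03 0;1 0 0 -.05 0;1 0 0 -.07 0;1 0 0 -.1 0;1 0 0 -.1 0"
}}

```text
clock: 14.0
position: [0.5395, 0.2355, 0.2185]
ee_rot: [0.065, 0.998, 0.0, 0.0]
ft_force: [0.9, -0.7, -2.7]
grip_width: 0.384
grasp_force: 50.1
```

Run:
```python
from h import *
to(.5507+.0463,-.289+.0326,.21,172.7)
```

```text
t 14.0 pos [0.5395 0.2355 0.2185] yaw 172.60 shift [-0.3009 -1.2009  0.021 ] F [ 0.9 -0.7 -2.7] grip 0.384 50.1 j7 0.69 spin -0.0006
```

>>> {"name": "arm_command", "arguments": {
  "series": "1 -.03 -.12 0 0;1 -.03 -.12 0 0;1 -.03 -.12 0 0;1 -.03 -.12 0 0;1 -.03 -.12 0 0;1 -.03 -.12 0 0;1 -.03 -.12 0 0;1 -.03 -.12 0 0;1 -.03 -.12 0 0;1 -.03 -.12 0 0"
}}

```text
clock: 15.25
position: [0.5968, -0.2577, 0.2176]
ee_rot: [0.065, 0.998, -0.0, 0.001]
ft_force: [0.3, 0.6, -0.9]
grip_width: 0.384
grasp_force: 50.2
```

Run:
```python
from h import *
c=shot('wrist','w3')
to(.5507+.0463,-.289+.0326,.058,172.7)
```

```text
t 15.3 pos [ 0.5957 -0.2666  0.2166] yaw 172.10 shift [0.0006 0.0271 0.3963] F [-3.6 -7.  -2.7] grip 0.381 50.2 j7 1.54 spin -0.0033
```

View pics/w3.png

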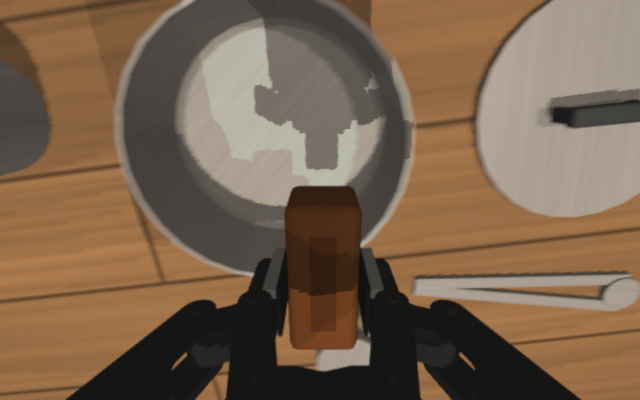

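The wrist view shows the bar held straight between the pads at (323,265). The pot rim spans x≈116 to 414 at row ~120, with its lower left edge near (180,237).

Run:
```python
from h import *
from scipy.optimize import least_squares
c=load('w3');px=[[116,115],[414,125],[150,40],[388,42],[180,237],[225,268]]
P=pix2w(c,px,.105)[:,:2]
r=least_squares(lambda v:np.hypot(*(P-v[:2]).T)-.109,[.55,-.29]);print(r.x,r.fun*1e3)
r=least_squares(lambda v:np.hypot(*(P-v[:2]).T)-v[2],[.55,-.29,.109]);print(r.x,r.fun*1e3)
to(.5507+.0463,-.289+.0326,.058,172.7)
```

```text
[ 0.55168869 -0.29083793] [ 2.08531635 -3.82545436 -4.03611246 -0.72460643 -4.50236415 -0.38151403]
[ 0.55126697 -0.29145322  0.10697718] [ 3.38611169 -1.20098748 -2.72788175  1.57937461 -2.73041501  1.69379793]
t 15.3 pos [ 0.5957 -0.2666  0.2166] yaw 172.10 shift [0.0006 0.0271 0.3963] F [-3.6 -7.  -2.7] grip 0.381 50.2 j7 1.54 spin -0.0033
```

>>> {"name": "arm_command", "arguments": {
  "series": "1 0 0 0 0;1 0 .004 .06 0;1 0 0 .06 0;1 0 0 .06 0;1 0 0 .06 0;1 0 0 .06 0;1 0 0 .05 0;1 0 0 .03 0;1 0 0 .02 0;1 0 0 0 0"
}}

```text
clock: 16.55
position: [0.5962, -0.2562, 0.0558]
ee_rot: [0.065, 0.998, -0.001, -0.001]
ft_force: [-3.6, -4.4, -2.2]
grip_width: 0.385
grasp_force: 52.0
```

Run:
```python
from h import *
to(.5973,-.2579,.058,172.7)
```

```text
t 16.6 pos [ 0.5962 -0.2562  0.0558] yaw 172.49 shift [-0.0034 -0.0038 -0.0055] F [-3.6 -4.4 -2.2] grip 0.385 52.0 j7 1.45 spin -0.0011
```

>>> {"name": "arm_command", "arguments": {
  "series": ".45 0 0 0 0;.4 0 0 0 0;.4 0 0 0 0;.4 0 0 -.03 0;.4 0 0 -.05 0;.4 0 0 -.07 0;.4 0 0 -.07 0;.4 0 0 -.07 0;.4 0 0 -.07 0;.4 0 0 0 0"
}}

```text
clock: 17.8
position: [0.5985, -0.2539, 0.204]
ee_rot: [0.064, 0.998, -0.001, 0.003]
ft_force: [-0.4, -0.0, 0.4]
grip_width: 0.604
grasp_force: 0.0
```

Run:
```python
from h import *
to(.5475,.2965,.064,172.9)
```

```text
t 17.8 pos [ 0.5985 -0.2539  0.204 ] yaw 172.64 shift [0.3048 1.3488 0.3469] F [-0.4 -0.   0.4] grip 0.604 0.0 j7 1.52 spin -0.0015
```

>>> {"name": "arm_command", "arguments": {
  "series": ".45 .03 .135 0 0;.45 .03 .135 0 0;.45 .03 .135 0 0;.45 .03 .135 0 0;.45 .03 .135 0 0;.45 .03 .135 0 0;.45 .03 .135 0 0;.45 .03 .135 0 0;.45 .03 .135 0 0;.45 .035 .134 0 0"
}}

```text
clock: 19.05
position: [0.5451, 0.2981, 0.2001]
ee_rot: [0.065, 0.998, 0.0, 0.0]
ft_force: [0.2, -0.4, 0.5]
grip_width: 0.553
grasp_force: 0.0
```

>>> {"name": "arm_command", "arguments": {
  "series": ".45 0 0 .03 0;.45 0 0 .05 0;.45 0 0 .05 0;.45 0 0 .05 0;.45 0 0 .03 0;.45 0 0 0 0;.45 0 0 0 0;.45 0 0 0 0;.45 0 0 0 0;.45 0 0 0 0"
}}

```text
clock: 20.3
position: [0.5457, 0.2963, 0.1161]
ee_rot: [0.065, 0.998, 0.0, 0.0]
ft_force: [0.4, 0.2, 0.4]
grip_width: 0.548
grasp_force: 0.0
```

Run:
```python
from h import *
to(.5475,.2965,.064,172.9)
c=shot('wrist','w4');hsv=cv2.cvtColor(c['pixels'],cv2.COLOR_RGB2HSV)
```

```text
t 20.3 pos [0.5457 0.2963 0.1161] yaw 172.58 shift [-0.0043  0.001   0.1303] F [0.4 0.2 0.4] grip 0.548 0.0 j7 0.53 spin -0.0018
```

Accurate; the moves track well, so I'll descend and grip.

>>> {"name": "arm_command", "arguments": {
  "series": ".45 -.004 0 .03 0;.45 0 0 .04 0;.45 0 0 .04 0;.45 0 0 .02 0;.45 0 0 0 0;.8 0 0 0 0;1 0 0 0 0;1 0 0 0 0;1 0 0 0 0;1 0 0 0 0"
}}

```text
clock: 21.6
position: [0.5475, 0.2963, 0.0645]
ee_rot: [0.065, 0.998, 0.0, 0.0]
ft_force: [-0.2, 0.3, 4.7]
grip_width: 0.386
grasp_force: 51.1
```

>>> {"name": "arm_command", "arguments": {
  "series": "1 0 0 -.01 0;1 0 0 -.02 0;1 0 0 -.03 0;1 0 0 -.05 0;1 0 0 -.08 0;1 0 0 -.09 0;1 0 0 -.08 0;1 0 0 0 0;1 0 0 0 0;1 0 0 0 0"
}}

```text
clock: 22.85
position: [0.5469, 0.2955, 0.2069]
ee_rot: [0.065, 0.998, -0.001, -0.001]
ft_force: [0.6, 0.4, -1.5]
grip_width: 0.382
grasp_force: 50.5
```

Run:
```python
from h import *
to(.551+.0371,-.2905-.0428,.056,172.7)
```

```text
t 22.9 pos [0.5469 0.2955 0.2069] yaw 172.57 shift [-0.306  -1.545   0.3789] F [ 0.6  0.4 -1.5] grip 0.382 50.5 j7 0.58 spin -0.0007
```

>>> {"name": "arm_command", "arguments": {
  "series": "1 -.024 -.12 0 0;1 -.024 -.12 0 0;1 -.024 -.12 0 0;1 -.024 -.12 0 0;1 -.024 -.12 0 0;1 -.024 -.12 0 0;1 -.024 -.12 0 0;1 -.024 -.12 0 0;1 -.024 -.12 0 0;1 -.024 -.12 0 0"
}}

```text
clock: 24.1
position: [0.5799, -0.194, 0.2071]
ee_rot: [0.065, 0.998, 0.0, -0.001]
ft_force: [0.9, 0.3, -0.4]
grip_width: 0.384
grasp_force: 50.5
```

>>> {"name": "arm_command", "arguments": {
  "series": "1 -.022 -.12 0 0;1 -.022 -.12 0 0;1 -.022 -.105 0 0;1 0 0 0 0;1 0 0 0 0;1 0 0 .07 0;1 0 0 .08 0;1 0 0 .07 0;1 0 0 .04 0;1 0 0 0 0"
}}

```text
clock: 25.35
position: [0.5885, -0.3316, 0.1032]
ee_rot: [0.064, 0.998, 0.0, -0.001]
ft_force: [0.1, -1.0, -0.9]
grip_width: 0.382
grasp_force: 50.6
```

Run:
```python
from h import *
to(.551+.0371,-.2905-.0428,.056,172.7)
```

```text
t 25.4 pos [ 0.5885 -0.3316  0.1032] yaw 172.64 shift [ 0.0002 -0.0045  0.118 ] F [ 0.1 -1.  -0.9] grip 0.382 50.6 j7 1.6 spin -0.0003
```

>>> {"name": "arm_command", "arguments": {
  "series": "1 0 -.003 .05 0;1 0 0 .04 0;1 0 0 .02 0;1 0 0 .008 0;1 0 0 0 0;.5 0 0 0 0;.4 0 0 0 0;.4 0 0 0 0;.4 0 0 -.03 0;.4 0 0 -.05 0"
}}

```text
clock: 26.6
position: [0.5883, -0.3341, 0.0891]
ee_rot: [0.065, 0.998, 0.0, -0.0]
ft_force: [0.5, -0.9, -0.2]
grip_width: 0.599
grasp_force: 0.0
```

>>> {"name": "arm_command", "arguments": {
  "series": ".4 0 0 -.07 0;.4 0 0 -.07 0;.4 0 0 -.07 0;.4 0 0 -.07 0;.4 0 0 0 0;.45 .025 .12 0 0;.45 .025 .12 0 0;.45 .025 .12 0 0;.45 .025 .12 0 0;.45 .025 .12 0 0"
}}

```text
clock: 27.85
position: [0.5697, -0.0881, 0.201]
ee_rot: [0.065, 0.998, -0.0, 0.0]
ft_force: [1.6, 0.2, -0.3]
grip_width: 0.552
grasp_force: 0.0
```

Run:
```python
from h import *
to(.5553,.3585,.064,172.9)
```

```text
t 27.9 pos [ 0.5697 -0.0881  0.201 ] yaw 172.55 shift [0.1805 1.1027 0.3416] F [ 1.6  0.2 -0.3] grip 0.552 0.0 j7 1.28 spin -0.0019
```

>>> {"name": "arm_command", "arguments": {
  "series": ".45 .02 .123 0 0;.45 .02 .123 0 0;.45 .02 .123 0 0;.45 .02 .123 0 0;.45 .02 .123 0 0;.45 .02 .123 0 0;.45 .02 .123 0 0;.45 .02 .123 0 0;.45 .02 .123 0 0;.45 0 0 0 0"
}}

```text
clock: 29.1
position: [0.5532, 0.3639, 0.2007]
ee_rot: [0.061, 0.998, 0.001, -0.001]
ft_force: [0.3, 0.1, -0.4]
grip_width: 0.544
grasp_force: 0.0
```

>>> {"name": "arm_command", "arguments": {
  "series": ".45 0 0 .05 0;.45 0 0 .07 0;.45 0 0 .07 0;.45 0 0 .05 0;.45 0 0 0 0;.45 0 0 0 0;.45 0 0 0 0;.45 0 0 0 0;.45 0 0 0 0;.45 0 0 0 0"
}}

```text
clock: 30.35
position: [0.5559, 0.3591, 0.1048]
ee_rot: [0.065, 0.998, -0.0, 0.0]
ft_force: [-0.2, -0.9, 0.2]
grip_width: 0.551
grasp_force: 0.0
```

Run:
```python
from h import *
to(.5553,.3585,.064,172.9)
shot('top','top2');shot('wrist','w5')
```

```text
t 30.4 pos [0.5559 0.3591 0.1048] yaw 172.58 shift [ 0.0012 -0.0016  0.102 ] F [-0.2 -0.9  0.2] grip 0.551 0.0 j7 0.45 spin -0.0018
```

View pics/top2.png

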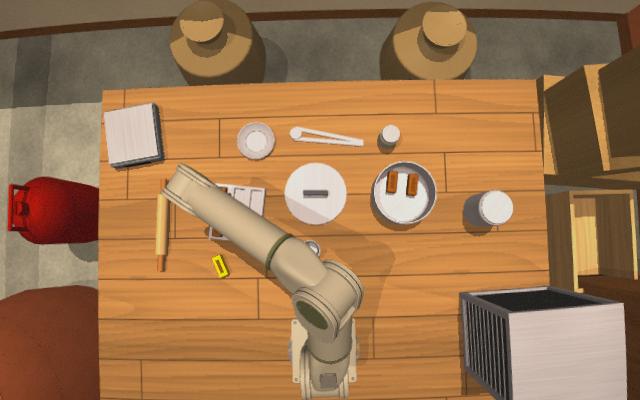

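Two bars lie flat in the pot at (392,183) and (412,184), two mould cavities are emptied, and the lid is at (316,193). I'll carry on with the third bar.

>>> {"name": "arm_command", "arguments": {
  "series": ".45 0 0 .03 0;.45 0 0 .04 0;.45 0 0 .03 0;.45 0 0 0 0;.8 0 0 0 0;1 0 0 0 0;1 0 0 0 0;1 0 0 0 0;1 0 0 0 0;1 0 0 -.01 0"
}}

```text
clock: 31.7
position: [0.5556, 0.3589, 0.0685]
ee_rot: [0.065, 0.998, -0.0, -0.0]
ft_force: [0.1, 0.8, -1.4]
grip_width: 0.385
grasp_force: 50.9
```

>>> {"name": "arm_command", "arguments": {
  "series": "1 0 0 -.02 0;1 0 0 -.03 0;1 0 0 -.05 0;1 0 0 -.08 0;1 0 0 -.09 0;1 0 0 -.08 0;1 0 0 0 0;1 0 0 0 0;1 0 0 0 0;1 0 0 0 0"
}}

```text
clock: 32.95
position: [0.5556, 0.3588, 0.2079]
ee_rot: [0.065, 0.998, -0.0, -0.001]
ft_force: [0.5, -0.5, -0.8]
grip_width: 0.384
grasp_force: 50.9
```

Run:
```python
from h import *
to(.551-.0371,-.2905+.0428,.056,172.7)
```

```text
t 33.0 pos [0.5556 0.3588 0.2079] yaw 172.58 shift [-0.0928 -1.5168  0.3809] F [ 0.5 -0.5 -0.8] grip 0.384 50.9 j7 0.5 spin -0.0006
```

>>> {"name": "arm_command", "arguments": {
  "series": "1 -.007 -.12 0 0;1 -.007 -.12 0 0;1 -.007 -.12 0 0;1 -.007 -.12 0 0;1 -.007 -.12 0 0;1 -.007 -.12 0 0;1 -.007 -.12 0 0;1 -.007 -.12 0 0;1 -.007 -.12 0 0;1 -.007 -.12 0 0"
}}

```text
clock: 34.2
position: [0.5211, -0.1221, 0.2086]
ee_rot: [0.065, 0.998, -0.0, -0.0]
ft_force: [1.0, -0.2, -0.3]
grip_width: 0.384
grasp_force: 50.8
```

>>> {"name": "arm_command", "arguments": {
  "series": "1 -.008 -.12 0 0;1 -.008 -.12 0 0;1 -.007 -.077 0 0;1 0 0 0 0;1 0 0 0 0;1 0 0 .07 0;1 0 0 .08 0;1 0 0 .07 0;1 0 0 .04 0;1 0 0 0 0"
}}

```text
clock: 35.45
position: [0.5141, -0.2466, 0.1042]
ee_rot: [0.064, 0.998, 0.0, -0.001]
ft_force: [0.2, -0.2, -0.5]
grip_width: 0.38
grasp_force: 50.9
```

Run:
```python
from h import *
to(.551-.0371,-.2905+.0428,.059,172.7)
```

```text
t 35.5 pos [ 0.5141 -0.2466  0.1042] yaw 172.64 shift [ 0.     -0.003   0.1129] F [ 0.2 -0.2 -0.5] grip 0.38 50.9 j7 1.54 spin -0.0003
```

>>> {"name": "arm_command", "arguments": {
  "series": "1 0 -.002 .05 0;1 0 0 .04 0;1 0 0 .02 0;1 0 0 .003 0;1 0 0 0 0;.5 0 0 0 0;.4 0 0 0 0;.4 0 0 0 0;.4 0 0 -.03 0;.4 0 0 -.05 0"
}}

```text
clock: 36.7
position: [0.5138, -0.2479, 0.0916]
ee_rot: [0.065, 0.998, 0.0, -0.001]
ft_force: [-0.0, -0.4, -0.2]
grip_width: 0.603
grasp_force: 0.0
```

>>> {"name": "arm_command", "arguments": {
  "series": ".4 0 0 -.07 0;.4 0 0 -.07 0;.4 0 0 -.07 0;.4 0 0 -.07 0;.4 0 0 0 0;.45 .03 .12 0 0;.45 .03 .12 0 0;.45 .03 .12 0 0;.45 .03 .12 0 0;.45 .03 .12 0 0"
}}

```text
clock: 37.95
position: [0.4849, -0.0008, 0.2032]
ee_rot: [0.065, 0.998, -0.0, -0.0]
ft_force: [1.3, -0.0, 0.5]
grip_width: 0.547
grasp_force: 0.0
```

Run:
```python
from h import *
to(.4411,.2472,.064,172.9)
```

```text
t 38.0 pos [ 0.4849 -0.0008  0.2032] yaw 172.59 shift [0.1883 0.601  0.3477] F [ 1.3 -0.   0.5] grip 0.547 0.0 j7 1.24 spin -0.0017
```

>>> {"name": "arm_command", "arguments": {
  "series": ".45 .037 .12 0 0;.45 .037 .12 0 0;.45 .038 .12 0 0;.45 .038 .12 0 0;.45 .038 .121 0 0;.45 0 0 0 0;.45 0 0 .05 0;.45 0 0 .07 0;.45 0 0 .07 0;.45 0 0 .05 0"
}}

```text
clock: 39.2
position: [0.4419, 0.2437, 0.1051]
ee_rot: [0.066, 0.998, -0.001, -0.001]
ft_force: [0.1, 0.2, 0.7]
grip_width: 0.55
grasp_force: 0.0
```

Run:
```python
from h import *
c=shot('wrist','w6'); to(.4411,.2472,.066,172.9)
```

```text
t 39.2 pos [0.441  0.2434 0.1033] yaw 172.48 shift [0.0006 0.0098 0.0933] F [-1.9 -1.6 -2.2] grip 0.549 0.0 j7 0.54 spin -0.0023
```

View pics/w6.png

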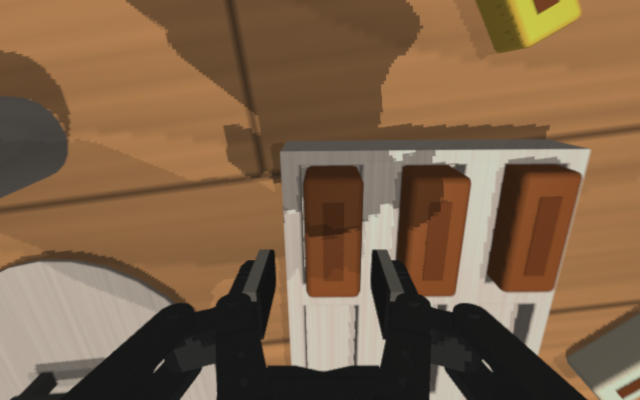

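The wrist view shows the next bar at (333,230), about 10 px right of mid-fingers (323), which agrees with the computed +y correction. The other two bars are in their cavities at (435,230) and (535,230).

>>> {"name": "arm_command", "arguments": {
  "series": ".45 0 .009 0 0;.45 0 0 0 0;.45 0 0 .03 0;.45 0 0 .04 0;.45 0 0 .025 0;.45 0 0 0 0;.8 0 0 0 0;1 0 0 0 0;1 0 0 0 0;1 0 0 0 0"
}}

```text
clock: 40.5
position: [0.4429, 0.2493, 0.0698]
ee_rot: [0.065, 0.998, 0.0, 0.0]
ft_force: [-0.9, 0.6, 2.0]
grip_width: 0.383
grasp_force: 50.0
```

>>> {"name": "arm_command", "arguments": {
  "series": "1 0 0 0 0;1 0 0 -.01 0;1 0 0 -.02 0;1 0 0 -.03 0;1 0 0 -.05 0;1 0 0 -.08 0;1 0 0 -.09 0;1 0 0 -.08 0;1 0 0 0 0;1 0 0 0 0"
}}

```text
clock: 41.75
position: [0.4425, 0.2489, 0.2135]
ee_rot: [0.065, 0.998, -0.0, 0.0]
ft_force: [0.2, 0.5, -1.5]
grip_width: 0.376
grasp_force: 49.8
```

Run:
```python
from h import *
to(.551-.0463,-.2905-.0326,.059,172.7)
```

```text
t 41.8 pos [0.4425 0.2489 0.2135] yaw 172.57 shift [-0.339  -1.3976  0.3871] F [ 0.2  0.5 -1.5] grip 0.376 49.8 j7 0.64 spin -0.0007
```

>>> {"name": "arm_command", "arguments": {
  "series": "1 -.03 -.12 0 0;1 -.03 -.12 0 0;1 -.03 -.12 0 0;1 -.03 -.12 0 0;1 -.03 -.12 0 0;1 -.03 -.12 0 0;1 -.03 -.12 0 0;1 -.03 -.12 0 0;1 -.03 -.12 0 0;1 -.03 -.12 0 0"
}}

```text
clock: 43.0
position: [0.4991, -0.2437, 0.2124]
ee_rot: [0.065, 0.998, 0.0, -0.001]
ft_force: [0.6, 0.4, -0.5]
grip_width: 0.378
grasp_force: 49.9
```

>>> {"name": "arm_command", "arguments": {
  "series": "1 -.02 -.1 0 0;1 -.019 -.098 0 0;1 0 0 0 0;1 0 0 0 0;1 0 0 .07 0;1 0 0 .08 0;1 0 0 .07 0;1 0 0 .04 0;1 0 0 0 0;1 0 0 0 0"
}}

```text
clock: 44.25
position: [0.5056, -0.3228, 0.1107]
ee_rot: [0.065, 0.998, -0.0, 0.001]
ft_force: [-1.3, 0.1, -0.4]
grip_width: 0.378
grasp_force: 50.0
```

Run:
```python
from h import *
to(.551-.0463,-.2905-.0326,.063,172.7)
```

```text
t 44.2 pos [ 0.5056 -0.3228  0.1107] yaw 172.60 shift [ 0.0023 -0.001   0.1193] F [-1.3  0.1 -0.4] grip 0.378 50.0 j7 1.66 spin -0.0005
```

>>> {"name": "arm_command", "arguments": {
  "series": "1 .002 0 .05 0;1 0 0 .04 0;1 0 0 .02 0;1 0 0 .008 0;1 0 0 0 0;.5 0 0 0 0;.4 0 0 0 0;.4 0 0 0 0;.4 0 0 -.03 0;.4 0 0 -.05 0"
}}

```text
clock: 45.5
position: [0.5035, -0.3226, 0.0939]
ee_rot: [0.065, 0.998, 0.0, -0.001]
ft_force: [0.5, 0.2, 1.2]
grip_width: 0.606
grasp_force: 0.0
```

>>> {"name": "arm_command", "arguments": {
  "series": ".4 0 0 -.07 0;.4 0 0 -.07 0;.4 0 0 -.07 0;.4 0 0 -.07 0;.4 0 0 0 0;.45 .03 .12 0 0;.45 .03 .12 0 0;.45 .03 .12 0 0;.45 .03 .12 0 0;.45 .03 .12 0 0"
}}

```text
clock: 46.75
position: [0.4749, -0.0759, 0.206]
ee_rot: [0.065, 0.998, -0.0, -0.0]
ft_force: [1.2, 0.2, 0.2]
grip_width: 0.551
grasp_force: 0.0
```

Run:
```python
from h import *
to(.4495,.309,.066,172.9)
```

```text
t 46.8 pos [ 0.4749 -0.0759  0.206 ] yaw 172.54 shift [0.1878 0.946  0.3493] F [1.2 0.2 0.2] grip 0.551 0.0 j7 1.41 spin -0.0020
```

>>> {"name": "arm_command", "arguments": {
  "series": ".45 .023 .118 0 0;.45 .023 .118 0 0;.45 .023 .118 0 0;.45 .023 .118 0 0;.45 .023 .118 0 0;.45 .023 .118 0 0;.45 .023 .118 0 0;.45 .023 .118 0 0;.45 0 0 0 0;.45 0 0 0 0"
}}

```text
clock: 48.0
position: [0.4514, 0.3062, 0.2057]
ee_rot: [0.065, 0.998, -0.001, -0.0]
ft_force: [0.1, -0.0, 0.2]
grip_width: 0.552
grasp_force: 0.0
```

>>> {"name": "arm_command", "arguments": {
  "series": ".45 0 0 .05 0;.45 0 0 .07 0;.45 0 0 .07 0;.45 0 0 .05 0;.45 0 0 0 0;.45 0 0 0 0;.45 0 0 0 0;.45 0 0 0 0;.45 0 0 0 0;.45 0 0 0 0"
}}

```text
clock: 49.25
position: [0.4515, 0.3069, 0.1104]
ee_rot: [0.065, 0.998, -0.0, 0.0]
ft_force: [-0.4, 0.2, -0.3]
grip_width: 0.547
grasp_force: 0.0
```

Run:
```python
from h import *
to(.4495,.309,.066,172.9)
t=shot('top','top3');w=shot('wrist','w7')
b=lambda c:cv2.cvtColor(c['pixels'],cv2.COLOR_RGB2BGR)
o=np.zeros((400,800,3),np.uint8);o[:,:440]=b(w)[:,200:];o[:360,440:]=cv2.resize(b(t)[150:240,360:450],(360,360),interpolation=cv2.INTER_CUBIC);cv2.imwrite('pics/comb7.png',o)
```

```text
t 49.2 pos [0.4515 0.3069 0.1104] yaw 172.58 shift [0.0056 0.0045 0.111 ] F [-0.4  0.2 -0.3] grip 0.547 0.0 j7 0.41 spin -0.0018
```

View pics/comb7.png

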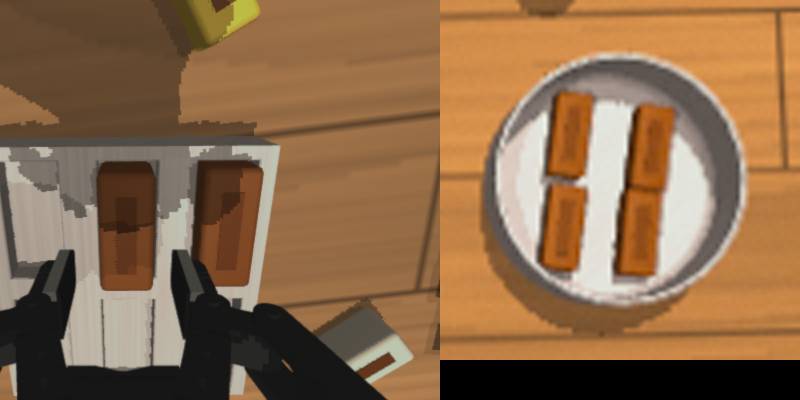

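Four bars lie flat in the pot in a neat 2×2, at crop (570,135), (653,145), (562,228) and (637,232). The next bar is centred between the fingers, and the sixth is in its cavity beside it.

>>> {"name": "arm_command", "arguments": {
  "series": ".45 .005 .004 0 0;.45 0 0 .03 0;.45 0 0 .04 0;.45 0 0 .04 0;.45 0 0 0 0;.8 0 0 0 0;1 0 0 0 0;1 0 0 0 0;1 0 0 0 0;1 0 0 0 0"
}}

```text
clock: 50.6
position: [0.4498, 0.3087, 0.0664]
ee_rot: [0.065, 0.998, -0.0, 0.0]
ft_force: [-0.8, -0.6, 0.8]
grip_width: 0.382
grasp_force: 50.2
```

>>> {"name": "arm_command", "arguments": {
  "series": "1 0 0 -.01 0;1 0 0 -.02 0;1 0 0 -.03 0;1 0 0 -.05 0;1 0 0 -.08 0;1 0 0 -.09 0;1 0 0 -.08 0;1 0 0 -.05 0;1 0 0 0 0;1 0 0 0 0"
}}

```text
clock: 51.85
position: [0.4493, 0.3083, 0.2293]
ee_rot: [0.065, 0.998, -0.0, -0.0]
ft_force: [0.8, 0.7, -1.3]
grip_width: 0.386
grasp_force: 50.0
```

Run:
```python
from h import *
c=load('top3');q=np.array([[570,135],[653,145],[562,228],[637,232]]);q=np.c_[360+(q[:,0]-440)/4,150+q[:,1]/4]
print(np.round(pix2w(c,q,.041),4),pix2w(c,q,.041).mean(0))
to(.551,-.2905,.2,82.7)
```

```text
[[ 0.5938 -0.2617  0.041 ]
 [ 0.5832 -0.3365  0.041 ]
 [ 0.5101 -0.2515  0.041 ]
 [ 0.505  -0.319   0.041 ]] [ 0.54803975 -0.2921667   0.041     ]
t 51.9 pos [0.4493 0.3083 0.2293] yaw 172.57 shift [-0.4456 -1.4515  0.0743] F [ 0.8  0.7 -1.3] grip 0.386 50.0 j7 0.5 spin 0.4993
```

>>> {"name": "arm_command", "arguments": {
  "series": "1 -.042 -.112 0 0;1 -.042 -.112 0 0;1 -.042 -.112 0 0;1 -.042 -.112 0 0;1 -.042 -.112 0 0;1 -.042 -.112 0 0;1 -.042 -.112 0 0;1 -.042 -.112 0 0;1 -.042 -.112 0 0;1 -.042 -.112 0 0"
}}

```text
clock: 53.1
position: [0.558, -0.1587, 0.2288]
ee_rot: [0.065, 0.998, 0.0, -0.001]
ft_force: [0.3, -0.2, -0.6]
grip_width: 0.38
grasp_force: 50.1
```

>>> {"name": "arm_command", "arguments": {
  "series": "1 -.042 -.112 0 0;1 -.042 -.112 0 0;1 -.042 -.11 0 0;1 0 0 0 0;1 0 0 0 .05;1 0 0 0 .05;1 0 0 0 .05;1 0 0 0 .05;1 0 0 0 .05;1 0 0 0 .05"
}}

```text
clock: 54.35
position: [0.5907, -0.2951, 0.2289]
ee_rot: [0.512, 0.859, 0.0, -0.001]
ft_force: [-0.2, 0.2, -1.8]
grip_width: 0.383
grasp_force: 50.2
```

>>> {"name": "arm_command", "arguments": {
  "series": "1 0 0 0 .05;1 0 0 0 .05;1 0 0 0 .05;1 0 0 0 .05;1 0 0 0 0;1 0 0 .05 0;1 0 0 .07 0;1 0 0 .07 0;1 0 0 .05 0;1 0 0 0 0"
}}

```text
clock: 55.6
position: [0.59, -0.2957, 0.132]
ee_rot: [0.751, 0.66, -0.001, -0.002]
ft_force: [0.7, -0.3, -0.9]
grip_width: 0.385
grasp_force: 50.1
```

Run:
```python
from h import *
to(.5907,-.2966,.088,82.7)
```

```text
t 55.6 pos [ 0.59   -0.2957  0.132 ] yaw 82.65 shift [-0.0022  0.0025  0.1099] F [ 0.7 -0.3 -0.9] grip 0.385 50.1 j7 0.05 spin -0.0003
```

>>> {"name": "arm_command", "arguments": {
  "series": "1 0 .002 .04 0;1 0 0 .04 0;1 0 0 .02 0;1 0 0 .01 0;1 0 0 0 0;.5 0 0 0 0;.4 0 0 0 0;.4 0 0 0 0;.4 0 0 -.03 0;.4 0 0 -.06 0"
}}

```text
clock: 56.85
position: [0.5915, -0.2961, 0.1267]
ee_rot: [0.751, 0.66, -0.0, -0.001]
ft_force: [0.3, -0.4, -0.1]
grip_width: 0.599
grasp_force: 0.0
```

>>> {"name": "arm_command", "arguments": {
  "series": ".4 0 0 -.07 0;.4 0 0 -.07 0;.4 0 0 -.07 0;.4 0 0 0 0;.45 0 0 0 -.05;.45 0 0 0 -.05;.45 0 0 0 -.05;.45 0 0 0 -.05;.45 0 0 0 -.05;.45 0 0 0 -.05"
}}

```text
clock: 58.1
position: [0.5916, -0.2962, 0.2101]
ee_rot: [0.368, 0.93, -0.0, -0.0]
ft_force: [0.8, -0.9, 0.2]
grip_width: 0.548
grasp_force: 0.0
```

>>> {"name": "arm_command", "arguments": {
  "series": ".45 0 0 0 -.05;.45 0 0 0 -.05;.45 0 0 0 -.05;.45 0 0 0 -.05;.45 0 0 0 0;.45 .04 .115 0 0;.45 .04 .115 0 0;.45 .04 .115 0 0;.45 .04 .115 0 0;.45 .04 .115 0 0"
}}

```text
clock: 59.35
position: [0.5416, -0.0564, 0.2104]
ee_rot: [0.067, 0.998, -0.0, 0.0]
ft_force: [-0.3, 0.2, 0.4]
grip_width: 0.552
grasp_force: 0.0
```

Run:
```python
from h import *
to(.457,.371,.066,172.7)
```

```text
t 59.4 pos [ 0.5416 -0.0564  0.2104] yaw 172.32 shift [0.3527 1.0308 0.3604] F [-0.3  0.2  0.4] grip 0.552 0.0 j7 1.22 spin -0.0021
```

>>> {"name": "arm_command", "arguments": {
  "series": ".45 .039 .115 0 0;.45 .039 .115 0 0;.45 .039 .115 0 0;.45 .039 .115 0 0;.45 .039 .115 0 0;.45 .039 .115 0 0;.45 .039 .115 0 0;.45 .039 .115 0 0;.45 .039 .113 0 -.002;.45 0 0 0 0"
}}

```text
clock: 60.6
position: [0.4534, 0.3743, 0.2104]
ee_rot: [0.06, 0.998, 0.001, -0.001]
ft_force: [-0.1, -1.1, -0.5]
grip_width: 0.549
grasp_force: 0.0
```

>>> {"name": "arm_command", "arguments": {
  "series": ".45 0 0 .05 0;.45 0 0 .07 0;.45 0 0 .07 0;.45 0 0 .05 0;.45 0 0 0 0;.45 0 0 0 0;.45 0 0 0 0;.45 0 0 0 0;.45 0 0 0 0;.45 0 0 0 0"
}}

```text
clock: 61.85
position: [0.4564, 0.37, 0.1144]
ee_rot: [0.062, 0.998, -0.0, 0.0]
ft_force: [-0.1, 0.1, -0.2]
grip_width: 0.551
grasp_force: 0.0
```

Run:
```python
from h import *
to(.457,.371,.066,172.7)
t=shot('top','top4');w=shot('wrist','w8')
b=lambda c:cv2.cvtColor(c['pixels'],cv2.COLOR_RGB2BGR)
o=np.zeros((400,800,3),np.uint8);o[:,:440]=b(w)[:,200:];o[:360,440:]=cv2.resize(b(t)[150:240,360:450],(360,360),interpolation=cv2.INTER_CUBIC);cv2.imwrite('pics/comb8.png',o)
```

```text
t 61.9 pos [0.4564 0.37   0.1144] yaw 172.94 shift [-0.0011  0.0026  0.121 ] F [-0.1  0.1 -0.2] grip 0.551 0.0 j7 0.32 spin 0.0013
```

View pics/comb8.png

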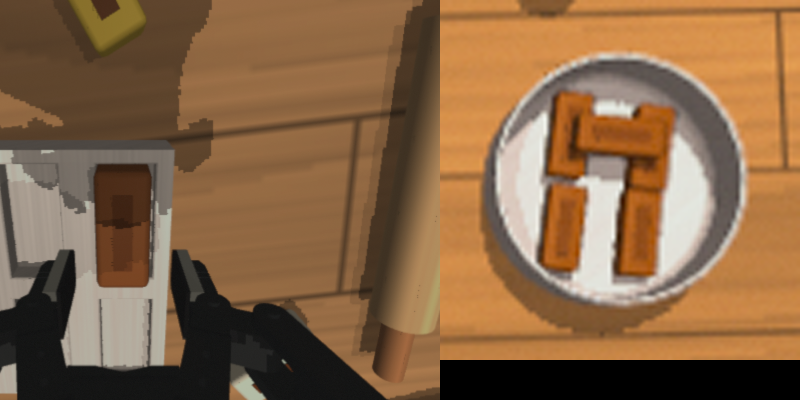

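The fifth bar lies across the first pair at crop (617,137). The last bar is centred between the fingers at crop (122,225).

>>> {"name": "arm_command", "arguments": {
  "series": ".45 0 .002 .03 0;.45 0 0 .04 0;.45 0 0 .04 0;.45 0 0 .01 0;.45 0 0 0 0;.8 0 0 0 0;1 0 0 0 0;1 0 0 0 0;1 0 0 0 0;1 0 0 0 0"
}}

```text
clock: 63.2
position: [0.4568, 0.3712, 0.0669]
ee_rot: [0.062, 0.998, 0.0, 0.0]
ft_force: [-0.7, -1.0, 5.1]
grip_width: 0.383
grasp_force: 50.8
```

>>> {"name": "arm_command", "arguments": {
  "series": "1 0 0 -.01 0;1 0 0 -.02 0;1 0 0 -.03 0;1 0 0 -.05 0;1 0 0 -.08 0;1 0 0 -.09 0;1 0 0 -.08 0;1 0 0 -.05 0;1 0 0 0 0;1 0 0 0 0"
}}

```text
clock: 64.45
position: [0.4563, 0.3703, 0.2292]
ee_rot: [0.062, 0.998, -0.001, -0.0]
ft_force: [-0.0, -0.5, -2.3]
grip_width: 0.381
grasp_force: 50.0
```

Run:
```python
from h import *
to(.5073,-.2864,.21,82.7)
```

```text
t 64.5 pos [0.4563 0.3703 0.2292] yaw 172.94 shift [-0.3286 -1.6136  0.0497] F [-0.  -0.5 -2.3] grip 0.381 50.0 j7 0.39 spin 0.5013
```

>>> {"name": "arm_command", "arguments": {
  "series": "1 -.024 -.118 0 0;1 -.024 -.118 0 0;1 -.024 -.118 0 0;1 -.024 -.118 0 0;1 -.024 -.118 0 0;1 -.024 -.118 0 0;1 -.024 -.118 0 0;1 -.024 -.118 0 0;1 -.024 -.118 0 0;1 -.024 -.118 0 0"
}}

```text
clock: 65.7
position: [0.493, -0.1111, 0.2293]
ee_rot: [0.062, 0.998, 0.0, -0.001]
ft_force: [0.7, 0.2, -0.3]
grip_width: 0.383
grasp_force: 50.2
```

>>> {"name": "arm_command", "arguments": {
  "series": "1 -.023 -.109 0 0;1 -.022 -.109 0 0;1 -.022 -.109 0 0;1 -.022 -.107 0 0;1 0 0 0 0;1 0 0 0 .05;1 0 0 0 .05;1 0 0 0 .05;1 0 0 0 .05;1 0 0 0 .05"
}}

```text
clock: 66.95
position: [0.5073, -0.285, 0.2291]
ee_rot: [0.441, 0.898, 0.0, -0.001]
ft_force: [-0.0, -0.1, -2.3]
grip_width: 0.384
grasp_force: 50.2
```

>>> {"name": "arm_command", "arguments": {
  "series": "1 0 0 0 .05;1 0 0 0 .05;1 0 0 0 .05;1 0 0 0 .05;1 0 0 0 .05;1 0 0 .05 0;1 0 0 .07 0;1 0 0 .07 0;1 0 0 .05 0;1 0 0 0 0"
}}

```text
clock: 68.2
position: [0.5066, -0.2853, 0.1321]
ee_rot: [0.749, 0.663, -0.0, -0.002]
ft_force: [0.4, 0.4, -1.4]
grip_width: 0.382
grasp_force: 50.2
```

Run:
```python
from h import *
to(.5073,-.2864,.088,82.7)
```

```text
t 68.2 pos [ 0.5066 -0.2853  0.1321] yaw 83.06 shift [-0.0026  0.0024  0.1103] F [ 0.4  0.4 -1.4] grip 0.382 50.2 j7 0.11 spin 0.0020
```

>>> {"name": "arm_command", "arguments": {
  "series": "1 0 .002 .04 0;1 0 0 .04 0;1 0 0 .02 0;1 0 0 .01 0;1 0 0 0 0;.5 0 0 0 0;.4 0 0 0 0;.4 0 0 0 0;.4 0 0 -.03 0;.4 0 0 -.06 0"
}}

```text
clock: 69.45
position: [0.5081, -0.286, 0.1268]
ee_rot: [0.749, 0.662, -0.0, -0.001]
ft_force: [0.5, 0.7, 0.6]
grip_width: 0.604
grasp_force: 0.0
```

>>> {"name": "arm_command", "arguments": {
  "series": ".4 0 0 -.07 0;.4 0 0 -.07 0;.4 0 0 -.07 0;.4 0 0 0 -.03;0 0 0 0 0;0 .1 0 0 0;0 .1 0 0 0;0 .1 0 0 0;0 .1 0 0 0;0 .1 0 0 0"
}}

```text
clock: 70.7
position: [0.5141, -0.0849, 0.2104]
ee_rot: [0.718, 0.696, -0.0, -0.0]
ft_force: [0.4, 0.4, 0.1]
grip_width: 0.998
grasp_force: 0.0
```

Run:
```python
from h import *
to(.57,.0203,.044,88.5)
t=shot('top','top5')
b=lambda c:cv2.cvtColor(c['pixels'],cv2.COLOR_RGB2BGR)
cv2.imwrite('pics/top5c.png',cv2.resize(b(t)[120:280,200:460],None,fx=3,fy=3,interpolation=cv2.INTER_CUBIC))
```

```text
t 70.7 pos [ 0.5141 -0.0849  0.2104] yaw 88.20 shift [0.2674 0.1316 0.4159] F [0.4 0.4 0.1] grip 0.998 0.0 j7 -0.08 spin -0.0017
```

View pics/top5c.png

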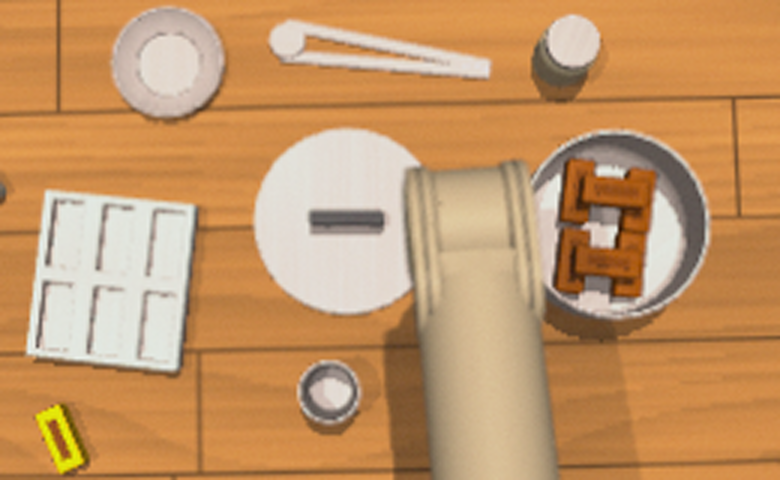

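All six bars are in the pot and the mould is empty. The lid handle is at crop (346,217), and the pot rim spans crop x 530 to 710.

Run:
```python
from h import *
from scipy.optimize import least_squares
def meas(fn):
    c=load(fn);im=c['pixels'];hsv=cv2.cvtColor(im,cv2.COLOR_RGB2HSV)
    hm=((hsv[...,2]<110)&(hsv[...,1]<60)).astype(np.uint8);hm[:180]=0;hm[206:]=0;hm[:,:298]=0;hm[:,330:]=0
    y,x=np.nonzero(hm);Q=pix2w(c,np.c_[x,y].astype(float),.049)[:,:2];w,v=np.linalg.eigh(np.cov(Q.T));print(fn,'handle',len(x),Q.mean(0),v[:,1],np.sqrt(w*12))
    return c,hsv
for f in('top2','top5'): meas(f)
# rim circle: compare pot between frames by edges of the outside: search radius fit to gradient
for f,z in(('top0',.109),('top2',.105),('top3',.105),('top4',.105)):
    c=load(f);g=cv2.GaussianBlur(cv2.cvtColor(c['pixels'],cv2.COLOR_RGB2GRAY),(0,0),.8).astype(np.float32)
    a=np.linspace(0,2*np.pi,180);best=[]
    def prof(x,y,r): 
        p=w2pix(c,np.c_[x+r*np.cos(a),y+r*np.sin(a),0*a+z]).astype(np.float32);return cv2.remap(g,p[:,0].reshape(1,-1).copy(),p[:,1].reshape(1,-1).copy(),1)[0]
    R0=.114 if f=='top0' else .109
    # bright rim: outer contrast sum
    s=[((prof(x,y,R0-.003)-prof(x,y,R0+.003)).clip(-40,40).sum(),x,y) for x in np.arange(.538,.564,.001) for y in np.arange(-.304,-.276,.001)]
    s.sort(reverse=True);print(f,np.mean([q[1:] for q in s[:5]],0),s[0][0])
```

```text
top2 handle 99 [0.5671254  0.01602626] [0.03774032 0.99928758] [0.01489654 0.08661188]
top5 handle 101 [0.56695602 0.01603733] [0.03730819 0.99930381] [0.01532262 0.08674281]
top0 [ 0.5514 -0.2922] 6841.1465
top2 [ 0.5602 -0.2954] 3911.205
top3 [ 0.5516 -0.2938] 3627.3242
top4 [ 0.5516 -0.2938] 3627.6494
```

>>> {"name": "arm_command", "arguments": {
  "series": "0 .065 .033 0 0;0 .068 .033 0 0;0 .067 .033 0 0;0 .067 .033 0 0;0 0 0 0 0;0 0 0 .07 0;0 0 0 .08 0;0 0 0 .08 0;0 0 0 .05 0;0 0 0 0 0"
}}

```text
clock: 72.0
position: [0.5694, 0.0182, 0.0973]
ee_rot: [0.718, 0.696, -0.001, -0.001]
ft_force: [-0.8, 0.3, 0.8]
grip_width: 1.003
grasp_force: 0.0
```

Run:
```python
from h import *
to(.57,.0203,.0437,88.5)
```

```text
t 72.0 pos [0.5694 0.0182 0.0973] yaw 88.27 shift [0.0052 0.0016 0.1341] F [-0.8  0.3  0.8] grip 1.003 0.0 j7 -0.42 spin -0.0013
```

>>> {"name": "arm_command", "arguments": {
  "series": "0 .004 .001 .04 0;0 0 0 .04 0;0 0 0 .035 0;0 0 0 .018 0;0 0 0 0 0;.6 0 0 0 0;1 0 0 0 0;1 0 0 0 0;1 0 0 0 0;1 0 0 0 0",
  "newtons": 90
}}

```text
clock: 73.25
position: [0.5708, 0.0205, 0.0455]
ee_rot: [0.717, 0.697, 0.0, 0.0]
ft_force: [-2.4, -1.2, 5.4]
grip_width: 0.187
grasp_force: 88.6
```

>>> {"name": "arm_command", "arguments": {
  "series": "1 0 0 0 0;1 0 0 -.02 0;1 0 0 -.03 0;1 0 0 -.05 0;1 0 0 -.08 0;1 0 0 -.1 0;1 0 0 -.1 0;1 0 0 -.07 0;1 0 0 0 0;1 0 0 0 0"
}}

```text
clock: 74.5
position: [0.57, 0.0203, 0.2242]
ee_rot: [0.717, 0.697, -0.001, -0.0]
ft_force: [-0.6, 0.0, -4.2]
grip_width: 0.193
grasp_force: 88.5
```

Run:
```python
from h import *
to(.5511,-.291,.21,88.5)
```

```text
t 74.5 pos [0.57   0.0203 0.2242] yaw 88.33 shift [-0.7793 -0.0247  0.0358] F [-0.6  0.  -4.2] grip 0.193 88.5 j7 -0.34 spin -0.0009
```

>>> {"name": "arm_command", "arguments": {
  "series": "1 -.08 -.003 0 0;1 -.08 -.003 0 0;1 -.08 -.003 0 0;1 -.08 -.003 0 0;1 -.08 -.003 0 0;1 -.08 -.003 0 0;1 -.08 -.003 0 0;1 -.08 -.003 0 0;1 -.08 0 0 0;1 -.059 0 0 0"
}}

```text
clock: 75.75
position: [0.551, -0.2921, 0.2233]
ee_rot: [0.718, 0.696, -0.001, -0.001]
ft_force: [0.1, 0.3, -5.1]
grip_width: 0.194
grasp_force: 88.4
```

>>> {"name": "arm_command", "arguments": {
  "series": "1 0 0 0 0;1 0 0 0 0;1 0 0 .03 0;1 0 0 .04 0;1 0 0 .04 0;1 0 0 .03 0;1 0 0 0 0;1 0 0 0 0;1 0 0 0 0;1 0 0 0 0"
}}

```text
clock: 77.0
position: [0.5522, -0.2908, 0.1696]
ee_rot: [0.717, 0.697, 0.0, 0.0]
ft_force: [-0.1, -0.3, -5.3]
grip_width: 0.189
grasp_force: 88.4
```

Run:
```python
from h import *
to(.5511,-.291,.1425,88.5)
s=shot('scene','sc2')
b=cv2.cvtColor(s['pixels'],cv2.COLOR_RGB2BGR)
cv2.imwrite('pics/sc2c.png',cv2.resize(b[60:210,210:390],None,fx=3.5,fy=3.5,interpolation=cv2.INTER_CUBIC))
```

```text
t 77.0 pos [ 0.5522 -0.2908  0.1696] yaw 88.34 shift [-0.0007 -0.0028  0.0678] F [-0.1 -0.3 -5.3] grip 0.189 88.4 j7 0.17 spin -0.0009
```

View pics/sc2c.png

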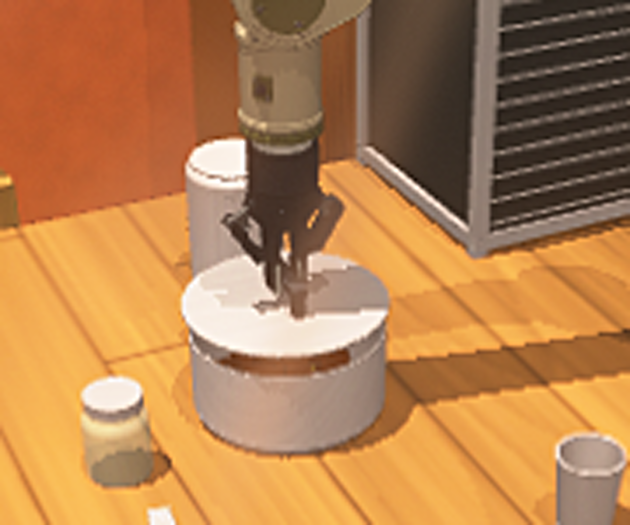

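The lid is level and centred over the pot at crop (285,305), with a small gap to the rim. I'll lower it gently.

>>> {"name": "arm_command", "arguments": {
  "series": "1 0 -.002 .02 0;1 0 0 .015 0;1 0 0 .01 0;1 0 0 .008 0;1 0 0 .006 0;1 0 0 .004 0;1 0 0 .002 0;1 0 0 0 0;1 0 0 0 0;1 0 0 0 0"
}}

```text
clock: 78.3
position: [0.5512, -0.2906, 0.1432]
ee_rot: [0.717, 0.697, 0.0, 0.0]
ft_force: [0.7, -1.2, -5.3]
grip_width: 0.189
grasp_force: 88.5
```

Run:
```python
from h import *
to(.5511,-.291,.1425,88.5)
```

```text
t 78.3 pos [ 0.5512 -0.2906  0.1432] yaw 88.34 shift [-0.0009 -0.0003  0.0018] F [ 0.7 -1.2 -5.3] grip 0.189 88.5 j7 0.15 spin -0.0009
```

>>> {"name": "arm_command", "arguments": {
  "series": "1 0 0 .003 0;1 0 0 .003 0;1 0 0 0 0;1 0 0 0 0;.5 0 0 0 0;0 0 0 0 0;0 0 0 0 0;0 0 0 0 0;0 0 0 -.04 0;0 0 0 -.07 0"
}}

```text
clock: 79.55
position: [0.5509, -0.2905, 0.1854]
ee_rot: [0.717, 0.697, -0.0, -0.001]
ft_force: [0.5, -0.4, 0.9]
grip_width: 1.0
grasp_force: 0.0
```

>>> {"name": "arm_command", "arguments": {
  "series": "0 0 0 -.08 0;0 0 0 -.08 0;0 0 0 -.08 0;0 0 0 0 0;0 .1 0 0 0;0 .1 0 0 0;0 .1 0 0 0;0 .1 0 0 0;0 .1 0 0 0;0 0 0 0 0"
}}

```text
clock: 80.8
position: [0.5569, -0.0866, 0.2811]
ee_rot: [0.715, 0.699, 0.0, -0.0]
ft_force: [0.7, 0.9, -0.5]
grip_width: 1.001
grasp_force: 0.0
```

Run:
```python
from h import *
to(.5511,-.291,.1425,88.5)
s=shot('scene','sc3');t=shot('top','top6')
b=lambda c:cv2.cvtColor(c['pixels'],cv2.COLOR_RGB2BGR)
o=np.zeros((400,800,3),np.uint8);o[:,:400]=cv2.resize(b(s)[110:210,240:340],(400,400),interpolation=cv2.INTER_CUBIC);o[:,400:]=cv2.resize(b(t)[145:245,355:455],(400,400),interpolation=cv2.INTER_CUBIC);cv2.imwrite('pics/fin.png',o)
```

```text
t 80.8 pos [ 0.5569 -0.0866  0.2811] yaw 88.68 shift [-0.5113 -0.0029  0.3462] F [ 0.7  0.9 -0.5] grip 1.001 0.0 j7 -0.1 spin 0.0010
```

View pics/fin.png

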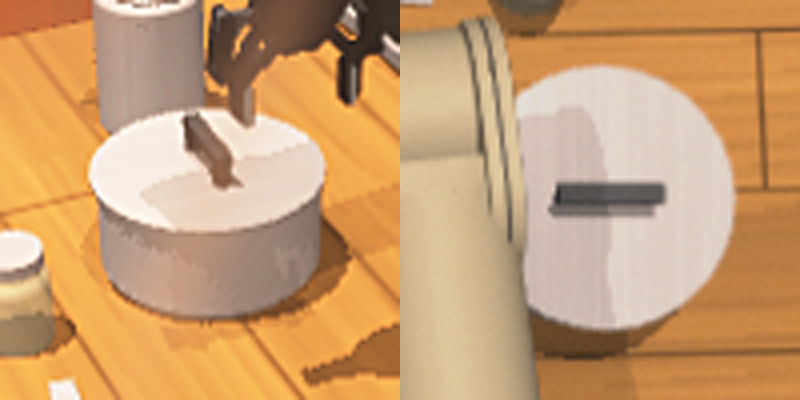

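The lid sits flush and level on the pot with no gap at the rim, and the gripper is clear. I'll let it settle and hand in.

>>> {"name": "arm_command", "arguments": {
  "series": "0 0 0 -.02 0;0 0 0 0 0;0 0 0 0 0;0 0 0 0 0;0 0 0 0 0;0 0 0 0 0;0 0 0 0 0;0 0 0 0 0;0 0 0 0 0;0 0 0 0 0"
}}

```text
clock: 82.15
position: [0.557, -0.0907, 0.2887]
ee_rot: [0.717, 0.697, -0.0, 0.0]
ft_force: [0.5, 0.6, -0.5]
grip_width: 0.999
grasp_force: 0.0
```

```bash
python3 -c "
from workcell import manip
print(manip.hand_in())"
```

```text
the job is handed in; nothing more can be done
None
```

All six jaggery bars are in the degchi and the lid is back on, flush and level in the last pictures; I handed the job in at about 82 s, and no verdict came back.

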